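Set the pastry crimping tweezers to the marked gap

TASK

As a dry run for crimping a tart, lift the sprung crimping tweezers off their wooden stand, dip both orange tips well down into the empty yellow ramekin (a good 15 mm below its rim) and draw them out again. Then bring the tips just above the gauge tile (within about 15 mm, not touching it), squeeze until each tip is over its own red line, a 12 mm gap, and hold that steady for three seconds; finish still holding the tweezers there, squeezed to the lines. Never pinch the tips shut, and do not knock the ramekin, blue bowl, cutter or jar about.

Things in the scene. Friction and masses are not known exactly. Their poses are not given: they have to be found in the camera images.
- tweezers: Steel sprung tweezers, 165 mm long, 74 g, level on the stand. Origin midway between the two teal grip plates (34 mm long, 18 mm high, outside the two legs) at half height; grip there from above, across y. x runs from heel (steel block 26 x 20 x 14 mm, centred at x -92 mm) to tips, y from right to left leg, z up. Legs (10 mm high) bend straight down at x 60 mm to orange tips 70 mm below the origin.
- tip_left (a point): bottom of the left (+y) orange tip (16 mm along x, 4 mm thick, 14 mm high), on its inner face; the tip gap is its distance to tip_right
- tip_right (a point): bottom of the right (-y) orange tip, on its inner face
- jaw_mid (a point): point midway between the two tips' bottoms: (60, 0, -70) mm in the tweezers' frame; moves with the tweezers
- leg_left (a joint): swing of the left leg about its hinge at x -85 mm; the right leg mirrors it. 0 rad = sprung open: tip gap 34 mm, 39 mm over the grip plates. 0.076 = 12 mm gap, 26 mm over the plates, which are then parallel. 0.108 = 3 mm gap, all but shut. Tip gap changes 1.7 mm per mm of grip width. Each finger pushes about 3.5 N to start closing, 9 N at the 12 mm gap.
- stand: fixed wooden stand, base 175 x 70 x 10 mm; origin on the counter 100 mm straight below the tweezers' starting origin, same yaw. A rear post (x -106 to -82 mm) cups the heel between cheeks 101 mm high; a crossbar 64 mm wide (x 30 to 40 mm, top 95 mm high) carries the legs; between them the fingers have room. Lift the tweezers straight up 30 mm or more to clear it.
- ramekin: empty round yellow ramekin, loose, 76 mm over the rim, walls 4 mm, 45 mm high; origin at the centre of its underside, z up
- ramekin_rim (a point): centre of the ramekin's mouth, at rim height
- gauge: fixed wooden gauge tile with a white face, 100 x 80 mm, top 16 mm above the counter; origin at the centre of its underside. Two red lines, 70 mm long and 2 mm wide, run along its x, their centres at y = +6 and -6 mm. The tweezers' x must lie along the tile's x, either way round
- mark (a point): midpoint between the two red lines, on the tile's white top face (axes as the tile's)
- bowl: bystander: blue bowl, 90 mm wide, 42 mm high, loose; origin at the centre of its underside
- cutter: bystander: copper ring cookie cutter, 72 mm wide, 28 mm high, loose; origin at the centre of its underside
- jar: bystander: small spice jar with black cap, 44 mm wide, 68 mm high, loose; origin at the centre of its underside
Mind the look-alikes: they are no part of the job. Leave any green or purple look-alike of the tweezers alone.

How it is judged:
On the way, in this order (a step that is already met when the one before it is completed fails the run):
1. the tweezers are lifted off the stand by the gripper (contact force between the fingers and tweezers above 1 N and height (world z) of tweezers above 0.12 m and contact force between tweezers and stand below 0.2 N), for 0.1 s.
2. both tips are in the ramekin, at least 12 mm below its rim (contact force between the fingers and tweezers above 1 N and horizontal distance between each of tip_left, tip_right and ramekin_rim below 0.034 m and z of each of tip_left, tip_right in the frame of ramekin_rim below -0.012 m), for 0.1 s.
3. both tips are drawn out above the rim (contact force between the fingers and tweezers above 1 N and z of each of tip_left, tip_right in the frame of ramekin_rim above 0.003 m), for 0.1 s.
4. the tips are held steady over the gauge's lines at the 12 mm gap for 2 s (contact force between the fingers and tweezers above 1 N and x of jaw_mid in the frame of mark between -0.02 and 0.02 m and y of jaw_mid in the frame of mark between -0.006 and 0.006 m and z of jaw_mid in the frame of mark between 0.002 and 0.02 m and angle between the x axis of tweezers and the x axis of gauge, either way round below 0.17 rad and angle between tweezers's own z axis and vertical below 0.2 rad and distance between tip_left and tip_right between 0.009 and 0.015 m and velocity of joint leg_left between -0.05 and 0.05 rad/s and linear speed of tweezers below 0.02 m/s and contact force between tweezers and gauge below 0.2 N and contact force between tweezers and stand below 0.2 N), for 2 s.
At the end, for the whole second after the job is handed in: Still gripped, tip gap 9-15 mm and steady; tips' midpoint 2-20 mm above the mark, within 6 mm across and 20 mm along the lines, aligned to 0.17 rad, level to 0.2 rad, touching neither tile nor stand; ramekin upright, moved under 30 mm; bowl, cutter and jar under 20 mm (all of step 4 and angle between ramekin's own z axis and vertical below 0.15 rad and distance of ramekin from where it was at the start of the episode below 0.03 m and distance of each of bowl, cutter, jar from where it was at the start of the episode below 0.02 m); the arm keeps its last pose, push and grip.
It fails at once if the tips are pinched shut (gap under 4 mm) (distance between tip_left and tip_right below 0.004 m).
It fails at once if the ramekin is tipped or pushed away (angle between ramekin's own z axis and vertical above 0.3 rad or distance of ramekin from where it was at the start of the episode above 0.03 m).
It fails at once if the bowl is knocked about (distance of bowl from where it was at the start of the episode above 0.02 m).
It fails at once if the cutter is knocked about (distance of cutter from where it was at the start of the episode above 0.02 m).
It fails at once if the jar is knocked about (distance of jar from where it was at the start of the episode above 0.02 m).
It also fails if it takes over 54 s, if anything falls off the work surface, if the arm or the gripper's body presses on something with over 40 N, if the wrist force passes 120 N, or if a joint passes its speed limit or range.

ROBOT

A 6-joint arm with a two-finger parallel gripper is mounted at the origin on the work surface. World frame = base frame: x ahead of the robot, y to its left, z up, the work surface at z = 0. Lengths are in m, angles in rad, forces in N, time in s.
With the tool pointing down it reaches from about 0.375 to 0.9 m from the base axis. Payload 3.1 kg.
Tool frame: the origin (TCP) lies between the finger pads; the fingertips stand 8 mm ahead of it and the grasp point (between the pads) lies 11 mm behind it; z points along the fingers, y is the line along which they close (so a half turn about z gives the same grasp; the last joint's range is limited). The gripper opens to 85 mm and grips with 20 to 120 N. Pads are 22 mm wide; open, the fingers measure 114 mm over their backs; the gripper's body (76 mm by 85 mm) begins 54 mm behind the grasp point. The pads swing forward as they close: fully open they stand 13 mm farther back than shut.
Start: joints at [-1.298, 0.527, 1.433, -0, 1.181, -0.178], TCP at [0.272, -0.563, 0.239] pointing down, gripper open.
Joint ranges: [-3.08, 3.08], [-0.75, 2.2], [0.22, 2.44], [-1.43, 4.57], [0, 2.65], [-2.85, 2.85]. Speed limits (rad/s): [2.79, 2.79, 3.14, 3.14, 3.14, 3.14].

INTERFACE

Orientations are given as a unit quaternion [x, y, z, w].
In Python, from station import readout, cams, sign_off gives the robot as it stands.
- The arm moves only by the tool send_rows, never from a script. Its argument "commands" is text: rows parted by semicolons, each of 5 numbers parted by spaces: the finger opening in mm, from 0 to 85.4, then the shift along the tool's x, y, z each as a share of 0.02 m, from -1 to 1, then the turn about the tool's z as a share of 4 degrees, from -1 to 1. In form: grip dx dy dz spin; .... A call has 1 to 20 rows; each row shifts and turns the commanded pose from where the row before left it, along the tool's axes as they then stand; what a row does not reach is not made up. A row lasts 1/12 s, in which the tool goes at most 41.7 mm and 7.16 degrees, less where a joint would pass 70% of its speed; a pose out of reach is approached as far as the arm can. A call with a number of a shift or a turn outside -1 to 1 is refused whole. A call with a gripper value outside its range is refused whole. The fingers move at their own pace and stop on an object; "grip_force" is the grip in N (left out, the last holds). Time passes only in rows, so rows that do not move let the fingers close. It gives the time, the measured TCP pose, the force, the opening and the grip force at its end, in the units of the state.
- readout.sense(): the state, without advancing time (a new reading comes with each control period).
- cams.snapshot(name): name is "side" or "top"; returns a dict with "pixels" (400x640x3 uint8, red, green, blue), "intrinsics" (3x3 intrinsics, pixels), "eye" and "rotation" of the camera in the world. Camera axes: x right, y down, z forward; pixel columns grow to the right and rows downward; lengths in m; the calibration is good to about 2 mm. A picture is of the moment at which its call begins. There is no depth.
- sign_off(): hands the job in; it is judged then, once.
The state is a dict: "t": time; "q": joint angles; "qd": joint speeds; "tau": joint torques, N m; "tcp_pos": TCP position; "tool_rot": TCP orientation; "force": force on the tool from outside, world axes, zero at the start; "ft_torque": the same for the moment, N m; "finger_gap": opening from 0.0 (shut) to 1.0 (fully open); "gripper_force": force on a finger pad.
Only numpy, scipy, OpenCV 4.12 (cv2) and the standard library are available. Lean on these libraries where they do the work, as an engineer would, in place of code of your own. Each camera call takes 0.05 s, during which the arm holds its last target. There are 200 camera calls.

## Working session

There is one attempt and no reset: what is moved stays moved. The work goes in short steps, Python scripts to look and compute and a tool call to move; the robot and the scene stay as the last step left them, time stands still between calls to the robot, and variables do not carry over. Pictures are saved under pics/ and viewed, at most 13 in all, crops included, and the job is handed in when it is done.

Besides the shell and the picture viewer there is one more tool, called after "Request:" by a JSON object that holds its "method" and its "body". send_rows: Moves the arm, as the interface text tells. Its arguments: {"type":"object","properties":{"commands":{"type":"string"},"grip_force":{"type":"number"}},"required":["commands"]}

```bash
mkdir -p pics; ls; python3 - <<'E'
from station import readout,cams
import cv2
for n in("top","side"):
    s=cams.snapshot(n); cv2.imwrite(f"pics/{n}0.png",s["pixels"][:,:,::-1]); print(n,s["intrinsics"],s["eye"],s["rotation"])
s=readout.sense(); print(s)
E
```

```text
pics
top [[387.71202645   0.         323.7107633 ]
 [  0.         387.71202645 197.92823652]
 [  0.           0.           1.        ]] [ 0.42942955 -0.08978848  1.18846428] [-0.70242081  0.71085602 -0.01785413  0.03114421]
side [[368.70746254   0.         318.78978113]
 [  0.         368.70746254 194.07632788]
 [  0.           0.           1.        ]] [ 0.27198318 -0.91442242  0.85710968] [ 0.90591435 -0.11820874  0.04824838 -0.40375484]
{'t': 0.1, 'q': array([-1.29851284e+00,  5.28380382e-01,  1.43378708e+00,  1.77673866e-05,
        1.18136975e+00, -1.78505386e-01]), 'qd': array([-0.00154248, -0.00074562, -0.00272426, -0.00099849, -0.00062228,
        0.00094518]), 'tau': array([-3.63654026e-04, -4.43304849e+01, -1.78586555e+01, -1.83540610e-04,
        3.88490036e-03,  4.37616109e-06]), 'tcp_pos': array([ 0.27215438, -0.56193969,  0.23842292]), 'tool_rot': array([ 9.74706325e-01,  2.23487438e-01, -3.73664565e-05, -9.71598682e-04]), 'force': array([ 0.15210446, -0.08602994, -0.29218516]), 'ft_torque': array([ 0.01079998, -0.01946831,  0.02817629]), 'gripper_force': 0.0, 'finger_gap': 0.9985760334819266}
```

View pics/top0.png

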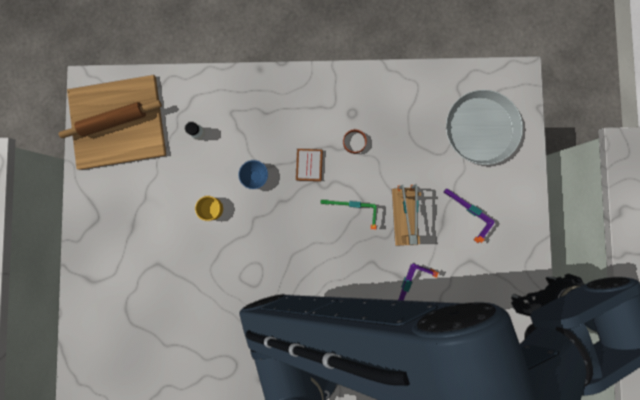

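View pics/side0.png

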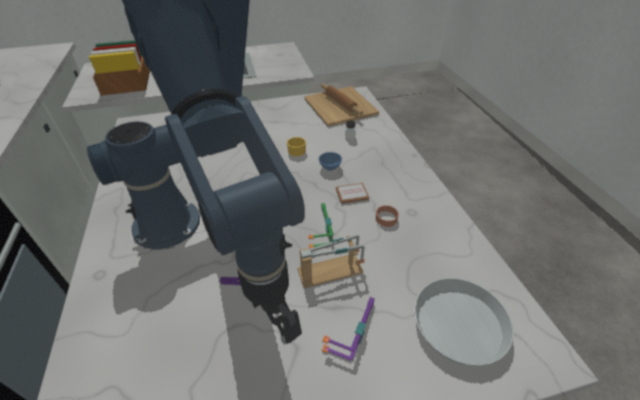

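Top view candidates for the tweezers: the steel pair on the stand (408,215), the green one (350,205), and the purple ones at (470,215) and (415,280). By the description it is the steel pair on the stand. The ramekin is at (208,208), the bowl (254,174), the jar (193,129), the cutter (356,141) and the gauge (310,165). I'll check the choice in a close crop.

```bash
cat > h.py <<'E'
from station import readout,cams
import cv2, numpy as np
from scipy.spatial.transform import Rotation as R
def load(n):
    s=cams.snapshot(n); return s
def ray(s,px):
    px=np.atleast_2d(np.array(px,float)); d=np.c_[px,np.ones(len(px))]@np.linalg.inv(s["intrinsics"]).T
    return R.from_quat(s["rotation"]).apply(d)
def onplane(s,px,z):
    d=ray(s,px); e=np.array(s["eye"]); return e+d*((z-e[2])/d[:,2])[:,None]
def tri(s1,p1,s2,p2):
    A=[];b=[]
    for s,p in((s1,p1),(s2,p2)):
        d=ray(s,p)[0]; d/=np.linalg.norm(d); P=np.eye(3)-np.outer(d,d); A.append(P); b.append(P@s["eye"])
    x,*_=np.linalg.lstsq(np.vstack(A),np.hstack(b),rcond=None); return x
def proj(s,X):
    c=R.from_quat(s["rotation"]).inv().apply(np.atleast_2d(X)-s["eye"])@np.array(s["intrinsics"]).T; return c[:,:2]/c[:,2:]
def hsv(s): return cv2.cvtColor(s["pixels"],cv2.COLOR_RGB2HSV)
def crop(s,x0,y0,x1,y1,f): return cv2.resize(s["pixels"][y0:y1,x0:x1,::-1],None,fx=f,fy=f,interpolation=cv2.INTER_CUBIC)
def blobs(s,lo,hi,box,mn=3):
    x0,y0,x1,y1=box; m=cv2.inRange(hsv(s),lo,hi); k=np.zeros_like(m); k[y0:y1,x0:x1]=m[y0:y1,x0:x1]
    n,l,st,c=cv2.connectedComponentsWithStats(k); return [(c[i].round(1).tolist(),st[i].tolist()) for i in range(1,n) if st[i,4]>=mn]
E
python3 - <<'E'
from h import *
t,s=load("top"),load("side")
a=crop(t,385,175,445,255,7); b=crop(s,295,230,372,290,5)
im=np.zeros((560,800,3),np.uint8); im[:a.shape[0],:a.shape[1]]=a; im[:b.shape[0],415:415+b.shape[1]]=b[:, :385]
cv2.imwrite("pics/c1.png",im)
for n,v,box in(("top",t,(385,175,445,255)),("side",s,(295,225,375,290))):
    print(n,"teal",blobs(v,(80,70,40),(100,255,255),box)); print(n,"orange",blobs(v,(3,150,150),(14,255,255),box))
print("yellow",blobs(t,(20,120,80),(32,255,255),(180,180,240,240)),blobs(s,(20,120,80),(32,255,255),(270,120,320,170)))
print("gauge",[blobs(t,lo,hi,(285,140,335,190)) for lo,hi in(((170,60,80),(180,255,255)),((0,60,60),(20,255,255)))])
E
```

```text
top teal [([417.0, 205.5], [417, 201, 1, 10, 10]), ([404.5, 207.0], [404, 202, 2, 11, 16])]
top orange []
side teal [([326.0, 228.0], [326, 227, 1, 3, 3]), ([341.0, 250.6], [336, 249, 11, 4, 29])]
side orange []
yellow [([208.6, 208.1], [195, 196, 28, 25, 524])] [([296.2, 146.2], [288, 138, 17, 18, 258])]
gauge [[], [([309.5, 165.4], [296, 149, 27, 33, 264]), ([307.0, 156.0], [307, 155, 1, 3, 3]), ([311.0, 159.0], [311, 158, 1, 3, 3]), ([307.0, 161.0], [307, 160, 1, 3, 3]), ([310.0, 172.0], [310, 171, 1, 3, 3]), ([306.0, 173.0], [306, 172, 1, 3, 3])]]
```

View pics/c1.png

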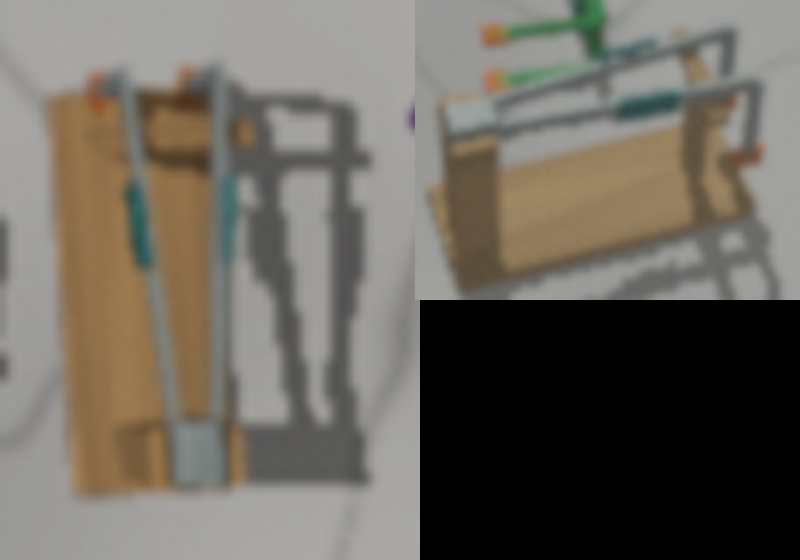

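The crop confirms the steel tweezers with teal plates on the stand. In the top view the plates are at about (405,207) and (417.5,206), the heel at (413.6,240) and the orange tips at (399,188) and (411.6,187). The tips point away from the robot. Next I measure the poses.

```bash
python3 - <<'E'
from h import *
t,s=load("top"),load("side")
np.set_printoptions(precision=4,suppress=True)
print("R plate tri",tri(t,(417.8,206.0),s,(341,250.6)), "L", tri(t,(404.8,207.1),s,(338.,239.6)))
P=onplane(t,[(404.8,207.1),(417.8,206.2),(413.6,240)],.104); o=P[:2].mean(0); print("plates",P,"mid",o)
v=o-P[2]; print("yaw heel->mid",np.arctan2(v[1],v[0]),np.linalg.norm(v[:2]))
T=onplane(t,[(398.9,188.1),(411.6,186.9)],.037); print("tips",T,T.mean(0)); v=T.mean(0)-o;print("yaw mid->tips",np.arctan2(v[1],v[0]))
# stand base outline
m=cv2.inRange(hsv(t),(8,60,60),(22,255,255)); 
# ramekin outer contour top & side
m=cv2.inRange(hsv(t),(20,110,60),(34,255,255))[190:230,185:235]; c=max(cv2.findContours(m,0,2)[0],key=cv2.contourArea); 
print(cv2.fitEllipse(c),cv2.boundingRect(c))
e=cv2.fitEllipse(c); print("ramekin z.045",onplane(t,[np.array(e[0])+(185,190)],.045))
# gauge
h=hsv(t); w=cv2.inRange(h,(8,70,40),(22,255,255)); w[:, :290]=0; w[:,330:]=0; w[:140]=0; w[190:]=0
c=max(cv2.findContours(w,0,2)[0],key=cv2.contourArea); r=cv2.minAreaRect(c); print(r)
b=cv2.boxPoints(r); print("gauge",onplane(t,b,.016),onplane(t,[r[0]],.016))
cv2.imwrite("pics/c2.png",np.hstack([crop(t,285,140,335,190,8),crop(t,185,185,235,235,8)]))
cv2.imwrite("pics/c3.png",crop(s,280,130,400,210,6))
E
```

```text
R plate tri [ 0.4785 -0.3319  0.1034] L [ 0.4784 -0.2958  0.1064]
plates [[ 0.4764 -0.2957  0.104 ]
 [ 0.4784 -0.3318  0.104 ]
 [ 0.3848 -0.3176  0.104 ]] mid [ 0.4774 -0.3137  0.104 ]
yaw heel->mid 0.04178795440585964 0.09262842133415086
tips [[ 0.536  -0.2924  0.037 ]
 [ 0.539  -0.3301  0.037 ]] [ 0.5375 -0.3112  0.037 ]
yaw mid->tips 0.04213611067126154
((23.630695343017578, 18.142343521118164), (23.75798225402832, 27.257234573364258), 91.1648941040039) (10, 6, 28, 25)
ramekin z.045 [[0.4829 0.2733 0.045 ]]
((309.0, 164.5), (31.0, 26.0), 90.0)
gauge [[ 0.6622  0.015   0.016 ]
 [ 0.661  -0.0647  0.016 ]
 [ 0.5657 -0.0636  0.016 ]
 [ 0.5668  0.0156  0.016 ]] [[ 0.6138 -0.0244  0.016 ]]
```

View pics/c2.png

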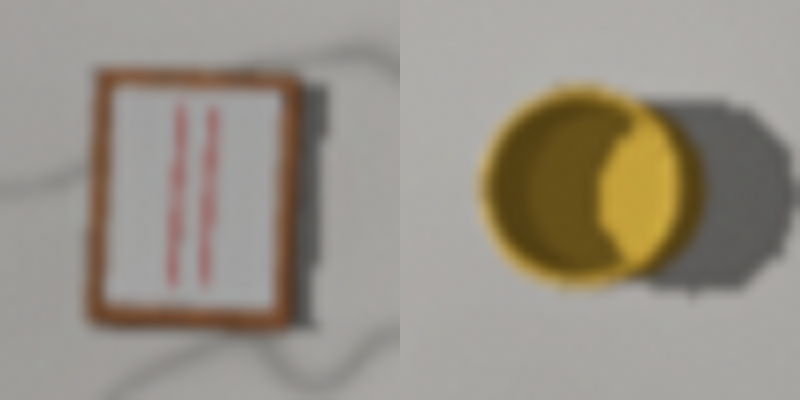

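View pics/c3.png

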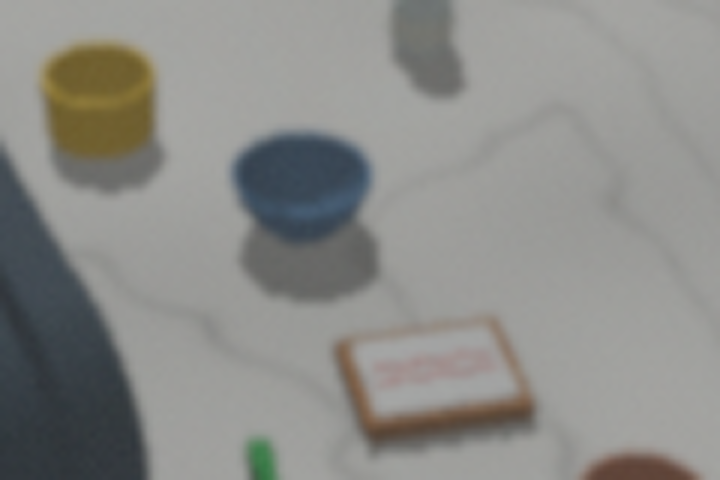

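The crops show the ramekin rim circle centred near (207.4,208) and the gauge lines running nearly vertically, with their midpoint near (308.8,164.2). The side view shows the ramekin (296,140), the bowl (330,160) and the gauge (352,193) clear of each other. Next: final numbers, with the half-pixel crop offset corrected.

```bash
python3 - <<'E'
from h import *
np.set_printoptions(precision=4,suppress=True)
t,s=load("top"),load("side")
f=lambda a,o,k:(np.array(a,float)+.5)/k-.5+np.array(o)
P=onplane(t,f([(140,225),(228,219),(200,455)],(385,175),7),.104); o=P[:2].mean(0); v=o-P[2]; print("tw",o,np.arctan2(v[1],v[0]))
pl=f([(632-415,106),(630-415,50)],(295,230),5)
print("tri",tri(t,f([(228,219)],(385,175),7),s,pl[:1]),tri(t,f([(140,225)],(385,175),7),s,pl[1:]))
T=onplane(t,f([(97,92),(186,83)],(385,175),7),.037);print("tips",T.mean(0))
# rim: triangulate rim centre, top and side
print("rim",tri(t,f([(182,187)],(185,185),8),s,f([(98,76)],(280,130),6)), onplane(t,f([(182,187)],(185,185),8),.045))
L=onplane(t,f([(198,105),(189,287)],(285,140),8),.016); v=L[0]-L[1]
print("gauge",L.mean(0),np.arctan2(v[1],v[0]),"corners",onplane(t,f([(97,70),(300,75),(290,325),(88,320)],(285,140),8),.016).mean(0))
print("gauge tri",tri(t,f([(194,197)],(285,140),8),s,f([(435,367)],(280,130),6)))
q=readout.sense(); Rt=R.from_quat(q["tool_rot"]); print(Rt.as_matrix())
d=Rt.inv().apply(np.r_[o[:2],.2]-q["tcp_pos"]); print("tool shift to above",d/0.02)
E
```

```text
tw [ 0.4784 -0.3125  0.104 ] 0.04156662787586635
tri [ 0.4752 -0.3295  0.1015] [ 0.4786 -0.295   0.1057]
tips [ 0.5388 -0.3099  0.037 ]
rim [0.4841 0.2776 0.0433] [[0.4835 0.2772 0.045 ]]
gauge [ 0.6152 -0.0237  0.016 ] -0.05765408611971221 corners [ 0.6147 -0.0238  0.016 ]
gauge tri [ 0.6153 -0.0241  0.0172]
[[ 0.9001  0.4357 -0.0001]
 [ 0.4357 -0.9001  0.0003]
 [ 0.     -0.0003 -1.    ]]
tool shift to above [14.7209 -6.7551  1.9601]
```

Request:
{"method": "send_rows", "body": {"commands": "60 0.98 -0.45 0 0;60 0.98 -0.45 0 0;60 0.98 -0.45 0 0;60 0.98 -0.45 0 0;60 0.98 -0.45 0 0;60 0.98 -0.45 0 0;60 0.98 -0.45 0 0;60 0.98 -0.45 0 0;60 0.98 -0.45 0 0;60 0.98 -0.45 0 0;60 0.98 -0.45 0 0;60 0.98 -0.45 0 0;60 0.98 -0.45 0 0;60 0.98 -0.45 0 0;60 0.98 -0.45 0 0", "grip_force": 25}}

```text
t: 1.65
tcp_pos: [0.4788, -0.3121, 0.2395]
tool_rot: [0.975, 0.223, 0.0, 0.0]
force: [0.5, 0.1, 0.3]
finger_gap: 0.708
gripper_force: 0.0
```

Request:
{"method": "send_rows", "body": {"commands": "60 0 0 0 1;60 0 0 0 1;60 0 0 0 1;60 0 0 0 1;60 0 0 0 1;60 0 0 0 0.85;60 0 0 0 0;60 0 0 0 0"}}

```text
t: 2.32
tcp_pos: [0.4782, -0.3129, 0.2394]
tool_rot: [1.0, 0.022, 0.0, 0.0]
force: [-1.3, -0.6, 0.2]
finger_gap: 0.703
gripper_force: 0.0
```

```bash
python3 - <<'E'
from h import *
np.set_printoptions(precision=4,suppress=True)
q=readout.sense(); Rt=R.from_quat(q["tool_rot"]); print(q["tcp_pos"],Rt.as_matrix()[:,0],q["finger_gap"]*85.4,q["t"])
print(Rt.inv().apply(np.r_[.4784,-.3125,.089]-q["tcp_pos"])/0.02)
s=load("side"); cv2.imwrite("pics/c4.png",crop(s,250,150,400,290,4)); 
E
```

```text
[ 0.4782 -0.3129  0.2394] [0.999  0.0439 0.0001] 60.04996810510694 2.3167
[ 0.0125 -0.0212  7.5177]
```

View pics/c4.png

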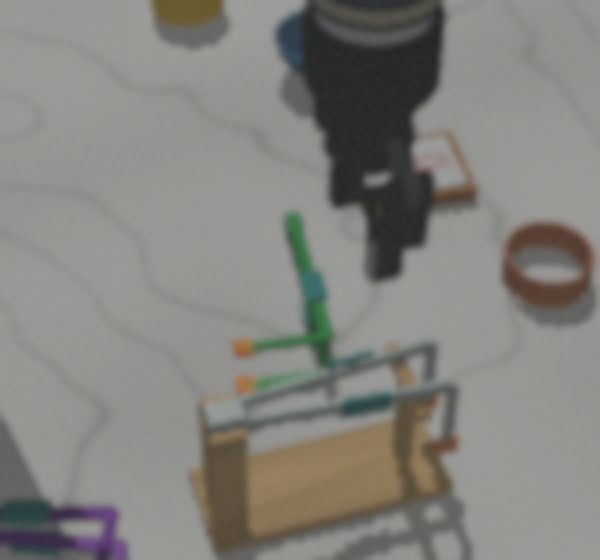

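The gripper stands above the plates, with the fingertips near (385,270) in the crop and the right plate at (367,403). It is aligned, and the green look-alike is lower and well to the left. Descend, then close gradually.

Request:
{"method": "send_rows", "body": {"commands": "60 0 0 1 0;60 0 0 1 0;60 0 0 1 0;60 0 0 1 0;60 0 0 1 0;60 0 0 1 0;60 0 0 1 0;60 0 0 0.5 0;60 0 0 0 0;60 0 0 0 0;50 0 0 0 0;44 0 0 0 0;40 0 0 0 0;38 0 0 0 0;36 0 0 0 0;36 0 0 0 0;36 0 0 0 0"}}

```text
t: 3.78
tcp_pos: [0.4791, -0.3136, 0.0911]
tool_rot: [1.0, 0.021, 0.001, 0.001]
force: [-0.3, 0.7, 8.5]
finger_gap: 0.425
gripper_force: 7.2
```

Request:
{"method": "send_rows", "body": {"commands": "34 0 0 0 0;33 0 0 0 0;32 0 0 0 0;31 0 0 0 0;30 0 0 0 0;29 0 0 0 0;29 0 0 0 0;29 0 0 0 0;29 0 0 0 0", "grip_force": 25}}

```text
t: 4.53
tcp_pos: [0.4794, -0.3137, 0.0917]
tool_rot: [1.0, 0.021, 0.002, 0.001]
force: [-0.3, 2.8, 10.3]
finger_gap: 0.346
gripper_force: 11.8
```

Request:
{"method": "send_rows", "body": {"commands": "28 0 0 0 0;28 0 0 -0.3 0;28 0 0 -0.3 0;28 0 0 -0.5 0;28 0 0 -0.5 0;28 0 0 -0.5 0;28 0 0 -0.7 0;28 0 0 -0.7 0;28 0 0 -1 0;28 0 0 -1 0;28 0 0 -1 0;28 0 0 -0.5 0;28 0 0 0 0;28 0 0 0 0;28 0 0 0 0"}}

```text
t: 5.78
tcp_pos: [0.4775, -0.3123, 0.2283]
tool_rot: [1.0, 0.021, -0.001, -0.001]
force: [-0.3, 0.3, -1.6]
finger_gap: 0.333
gripper_force: 8.7
```

```bash
python3 - <<'E'
from h import *
np.set_printoptions(precision=4,suppress=True)
q=readout.sense(); print(q["tcp_pos"],R.from_quat(q["tool_rot"]).as_matrix(),q["finger_gap"]*85.4,q["gripper_force"],q["force"])
s=load("side");t=load("top"); a=crop(s,280,150,400,290,4); b=crop(t,370,150,450,260,4)
im=np.zeros((560,800,3),np.uint8); im[:a.shape[0],:a.shape[1]]=a; im[:b.shape[0],480:480+b.shape[1]]=b
cv2.imwrite("pics/c5.png",im)
E
```

```text
[ 0.4775 -0.3123  0.2283] [[ 0.9991  0.0423 -0.0016]
 [ 0.0423 -0.9991  0.0016]
 [-0.0015 -0.0016 -1.    ]] 28.411468512005193 8.720648288726807 [-0.2974  0.3447 -1.6309]
```

View pics/c5.png

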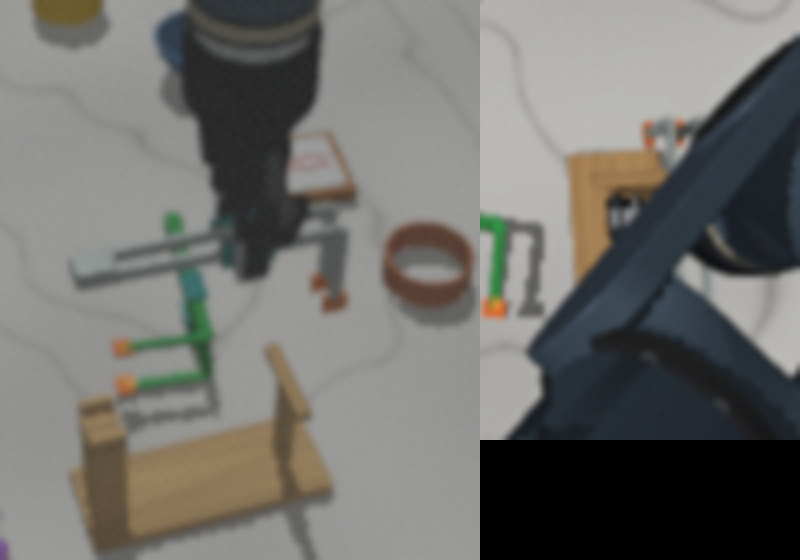

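The tweezers are lifted clear and look level. In the crop the tips sit at about (334,303) and (320,282) in the side view, and about (650,132) and (690,130) in the top view. I measure where the tips are relative to the TCP.

```bash
python3 - <<'E'
from h import *
np.set_printoptions(precision=4,suppress=True)
t,s=load("top"),load("side")
print(blobs(t,(0,90,90),(14,255,255),(405,175,432,190)),blobs(s,(0,90,60),(14,255,255),(350,210,370,232)))
f=lambda a,o,k:(np.array(a,float)+.5)/k-.5+np.array(o)
# tip blocks: centres
for a,b in(((170,135),(320,282)),((210,131),(334,303))):
    print(tri(t,f([a],(370,150),4),s,f([b],(280,150),4)))
q=readout.sense(); tc=q["tcp_pos"]
exp=tc+R.from_euler("z",.0423).apply([.06,0,-.0617+.007]); print("expected tip centre",exp)
print("proj side",(proj(s,exp)+.5-[[280,150]])*4,"top",(proj(t,exp)+.5-[[370,150]])*4)
E
```

```text
[([419.3, 180.7], [419, 180, 2, 2, 3]), ([411.7, 185.4], [411, 184, 3, 4, 9]), ([419.7, 184.7], [419, 184, 2, 2, 3])] [([359.6, 220.1], [358, 219, 4, 3, 11]), ([363.2, 225.4], [361, 224, 5, 4, 13])]
[ 0.5349 -0.3031  0.1736]
[ 0.5359 -0.3277  0.1792]
expected tip centre [ 0.5376 -0.31    0.1734]
proj side [[328.5646 289.4321]] top [[180.7331 131.9308]]
```

Request:
{"method": "send_rows", "body": {"commands": "28 -0.02 -0.3 0 0;28 -0.03 -0.6 0 0;28 -0.05 -0.9 0 0;28 -0.05 -1 0 0;28 -0.05 -1 0 0;28 -0.05 -1 0 0;28 -0.05 -1 0 0;28 -0.05 -1 0 0;28 -0.05 -1 0 0;28 -0.05 -1 0 0;28 -0.05 -1 0 0;28 -0.05 -1 0 0;28 -0.05 -1 0 0;28 -0.05 -1 0 0;28 -0.05 -1 0 0;28 -0.05 -1 0 0;28 -0.05 -0.9 0 0"}}

```text
t: 7.4
tcp_pos: [0.4476, 0.0022, 0.2293]
tool_rot: [1.0, 0.021, -0.0, -0.0]
force: [0.6, 0.4, -1.1]
finger_gap: 0.33
gripper_force: 8.7
```

Request:
{"method": "send_rows", "body": {"commands": "28 -0.05 -1 0 0;28 -0.05 -1 0 0;28 -0.05 -1 0 0;28 -0.05 -1 0 0;28 -0.05 -1 0 0;28 -0.05 -1 0 0;28 -0.05 -1 0 0;28 -0.05 -1 0 0;28 -0.05 -1 0 0;28 -0.05 -1 0 0;28 -0.05 -1 0 0;28 -0.05 -1 0 0;28 -0.05 -0.7 0 0;28 -0.03 -0.4 0 0;28 0 0 0 0;28 0 0 0 0;28 0 0 0 0"}}

```text
t: 8.82
tcp_pos: [0.4238, 0.2607, 0.2292]
tool_rot: [1.0, 0.021, -0.0, 0.0]
force: [-0.6, -0.7, -1.0]
finger_gap: 0.33
gripper_force: 8.7
```

```bash
python3 - <<'E'
from h import *
np.set_printoptions(precision=4,suppress=True)
q=readout.sense(); Rt=R.from_quat(q["tool_rot"]);print(q["tcp_pos"],Rt.as_matrix()[:,0],q["finger_gap"]*85.4,q["q"])
tg=np.r_[.4238,.2749,.2283]; print(Rt.inv().apply(tg-q["tcp_pos"])/.02)
s=load("side");t=load("top"); a=crop(s,250,60,360,190,4); b=crop(t,170,150,250,260,4)
im=np.zeros((560,800,3),np.uint8); im[:a.shape[0],:a.shape[1]]=a; im[:b.shape[0],480:480+b.shape[1]]=b
cv2.imwrite("pics/c6.png",im)
J=q["tcp_pos"]+Rt.apply([.06,0,.0617]); print("exp jaw",J,"side",(proj(s,J)+.5-[[250,60]])*4,"top",(proj(t,J)+.5-[[170,150]])*4)
E
```

```text
[0.4238 0.2607 0.2292] [ 0.9991  0.0423 -0.0005] 28.211223912698703 [ 0.3268  0.3713  1.7575 -0.0004  1.0135  1.8556]
[ 0.0321 -0.7079  0.0456]
exp jaw [0.4837 0.2632 0.1675] side [[181.1495 225.9949]] top [[113.3444 225.2497]]
```

View pics/c6.png

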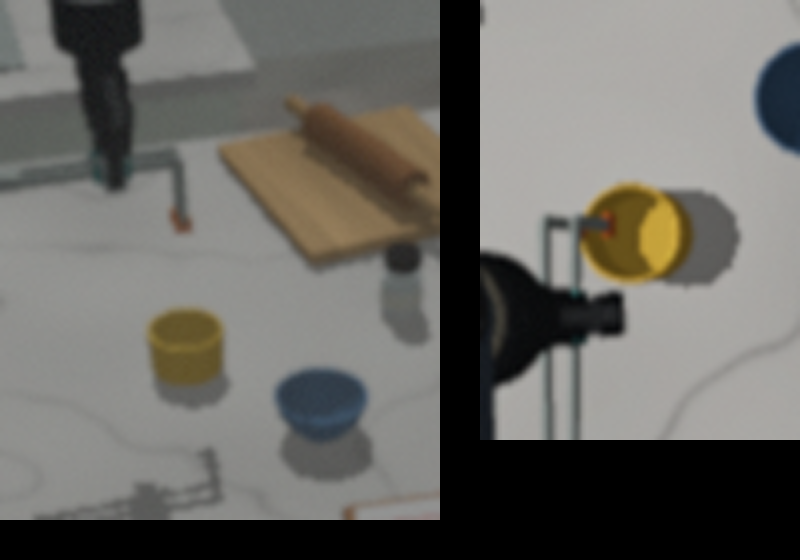

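Tips at (182,228) in the side crop and (610,224) in the top crop match the prediction. Moving 14 mm along tool −y, then dipping about 143 mm and drawing out again.

Request:
{"method": "send_rows", "body": {"commands": "28 0 -0.4 0 0;28 0.03 -0.31 0 0;28 0 0 0 0;28 0 0 1 0;28 0 0 1 0;28 0 0 1 0;28 0 0 1 0;28 0 0 0.8 0;28 0 0 0.4 0;28 0 0 0 0;28 0 0 0 0"}}

```text
t: 9.83
tcp_pos: [0.4244, 0.2756, 0.1253]
tool_rot: [1.0, 0.021, -0.0, 0.0]
force: [0.7, 0.8, -1.4]
finger_gap: 0.329
gripper_force: 8.7
```

```bash
python3 - <<'E'
from h import *
np.set_printoptions(precision=4,suppress=True)
q=readout.sense(); Rt=R.from_quat(q["tool_rot"])
s=load("side");t=load("top"); a=crop(s,270,90,330,170,6); b=crop(t,185,185,235,235,6)
im=np.zeros((480,700,3),np.uint8); im[:a.shape[0],:a.shape[1]]=a; im[:b.shape[0],380:380+b.shape[1]]=b
cv2.imwrite("pics/c7.png",im)
J=q["tcp_pos"]+Rt.apply([.06,0,.0617]); print(q["tcp_pos"],"exp jaw",J,"side",(proj(s,J)+.5-[[270,90]])*6,"top",(proj(t,J)+.5-[[185,185]])*6)
E
```

```text
[0.4244 0.2756 0.1253] exp jaw [0.4843 0.2782 0.0636] side [[156.2002 289.7531]] top [[122.7307 137.394 ]]
```

View pics/c7.png

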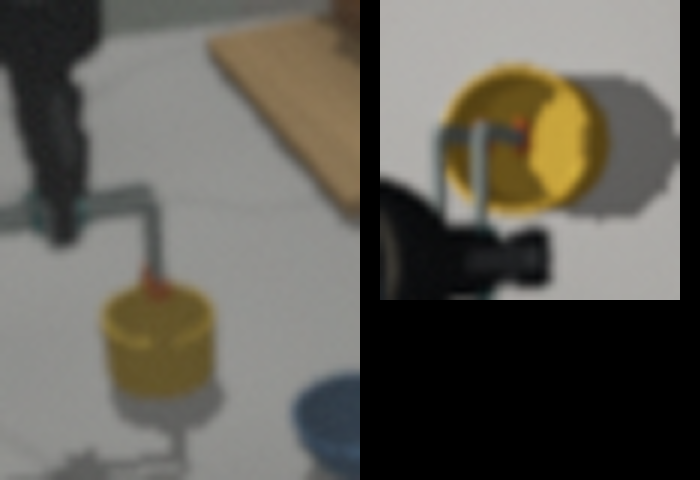

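Tips at (157,290) in the side crop and about (510,135) in the top crop are central over the mouth. Dip 40 mm more, hold briefly, then draw out.

Request:
{"method": "send_rows", "body": {"commands": "28 0 0 0.5 0;28 0 0 0.5 0;28 0 0 0.5 0;28 0 0 0.5 0;28 0 0 0 0;28 0 0 0 0;28 0 0 0 0;28 0 0 0 0;28 0 0 0 0"}}

```text
t: 10.68
tcp_pos: [0.4244, 0.2756, 0.0857]
tool_rot: [1.0, 0.021, 0.0, -0.0]
force: [0.5, -0.4, -0.4]
finger_gap: 0.331
gripper_force: 8.7
```

Request:
{"method": "send_rows", "body": {"commands": "28 0 0 -0.4 0;28 0 0 -0.5 0;28 0 0 -0.5 0;28 0 0 -0.8 0;28 0 0 -1 0;28 0 0 -1 0;28 0 0 -1 0;28 0 0 -0.8 0;28 0 0 -0.6 0;28 0 0 0 0;28 0 0 0 0"}}

```text
t: 11.6
tcp_pos: [0.4245, 0.2757, 0.2188]
tool_rot: [1.0, 0.021, 0.001, -0.001]
force: [-0.3, -0.2, -1.5]
finger_gap: 0.33
gripper_force: 8.7
```

Request:
{"method": "send_rows", "body": {"commands": "28 0 0 0 0.7;28 0 0 0 0.73;28 0 0 0 0;28 0.23 0.45 0 0;28 0.46 0.9 0 0;28 0.46 0.9 0 0;28 0.46 0.9 0 0;28 0.46 0.9 0 0;28 0.46 0.9 0 0;28 0.46 0.9 0 0;28 0.46 0.9 0 0;28 0.46 0.9 0 0;28 0.46 0.9 0 0;28 0.46 0.9 0 0;28 0.46 0.9 0 0;28 0.46 0.9 0 0;28 0.46 0.9 0 0;28 0.46 0.9 0 0;28 0.46 0.9 0 0"}}

```text
t: 13.18
tcp_pos: [0.5504, -0.0129, 0.2167]
tool_rot: [1.0, -0.028, -0.001, 0.0]
force: [0.4, 0.2, -0.1]
finger_gap: 0.328
gripper_force: 8.7
```

Request:
{"method": "send_rows", "body": {"commands": "28 0.23 0.45 0 0;28 0 0 0 0;28 0 0 1 0;28 0 0 1 0;28 0 0 1 0;28 0 0 0.8 0;28 0 0 0.4 0;27.5 0 0 0 0;27 0 0 0 0;26.5 0 0 0 0;26 0 0 0 0;26 0 0 0 0;26 0 0 0 0"}}

```text
t: 14.27
tcp_pos: [0.555, -0.0205, 0.1341]
tool_rot: [1.0, -0.029, 0.001, 0.0]
force: [0.3, 0.4, -0.8]
finger_gap: 0.306
gripper_force: 9.7
```

```bash
python3 - <<'E'
from h import *
np.set_printoptions(precision=4,suppress=True)
q=readout.sense(); Rt=R.from_quat(q["tool_rot"]); print(q["tcp_pos"],Rt.as_matrix()[:,0],q["finger_gap"]*85.4,q["t"],q["gripper_force"])
print(Rt.inv().apply(np.r_[.5551,-.0203,.016+.0617+.011]-q["tcp_pos"])/.02)
s=load("side");t=load("top"); a=crop(s,320,140,380,220,6); b=crop(t,280,135,340,205,7)
im=np.zeros((490,800,3),np.uint8); im[:a.shape[0],:a.shape[1]]=a; im[:b.shape[0],370:370+b.shape[1]]=b
cv2.imwrite("pics/c8.png",im)
J=q["tcp_pos"]+Rt.apply([.06,0,.0617]); print("exp jaw",J,"side",(proj(s,J)+.5-[[320,140]])*6,"top",(proj(t,J)+.5-[[280,135]])*7+[[370,0]])
E
```

```text
[ 0.555  -0.0205  0.1341] [ 0.9984 -0.0573  0.0015] 26.098742164027577 14.2667 9.67865377664566
[ 0.0002 -0.0118  2.2704]
exp jaw [ 0.615  -0.024   0.0725] side [[198.665  233.1009]] top [[567.6032 186.031 ]]
```

View pics/c8.png

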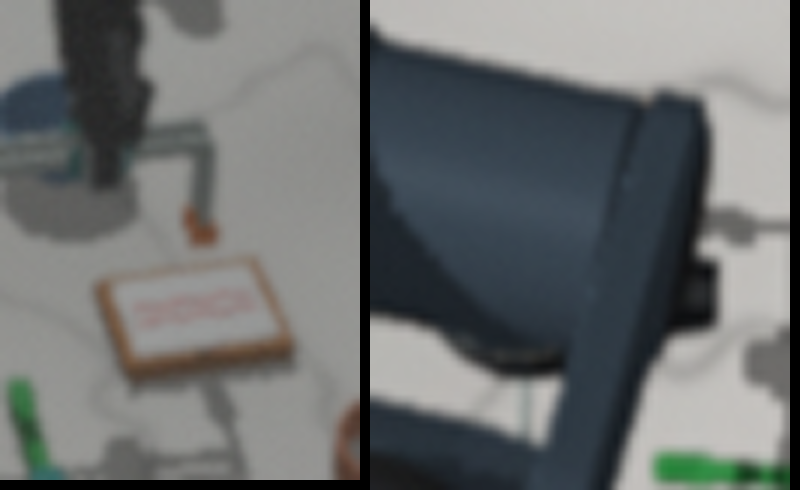

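Side crop: the tip bottoms are at (204,243) and (191,230), so their middle is close to the predicted (199,233), perhaps 1–2 mm low. The top view is blocked by the arm. The opening reads 26.1 mm and the pad force 9.7 N, which matches a 12 mm gap. Lowering to about 11 mm.

Request:
{"method": "send_rows", "body": {"commands": "26 0 0 0.5 0;26 0 0 0.5 0;26 0 0 0.5 0;26 0 0 0.4 0;26 0 0 0.3 0;26 0 0 0 0;26 0 0 0 0;26 0 0 0 0;26 0 0 0 0"}}

```text
t: 15.12
tcp_pos: [0.5549, -0.0205, 0.0896]
tool_rot: [1.0, -0.029, 0.0, 0.0]
force: [-0.3, -0.0, -1.3]
finger_gap: 0.309
gripper_force: 9.7
```

```bash
python3 - <<'E'
from h import *
np.set_printoptions(precision=4,suppress=True)
q=readout.sense(); Rt=R.from_quat(q["tool_rot"]); print(q["tcp_pos"],Rt.as_matrix()[:,0],q["finger_gap"]*85.4,q["t"],q["gripper_force"],q["force"])
s=load("side"); cv2.imwrite("pics/c9.png",crop(s,325,160,380,210,12))
J=q["tcp_pos"]+Rt.apply([[.06,0,.0617],[.06,.006,.0617],[.06,-.006,.0617]]); M=np.r_[.615,-.0238,.016]
print("jaw",J[0],"side jaw,R,L",(proj(s,J)+.5-[[325,160]])*12,"mark",(proj(s,M)+.5-[[325,160]])*12)
E
```

```text
[ 0.5549 -0.0205  0.0896] [ 0.9984 -0.0574  0.0009] 26.354156401552157 15.1167 9.679033756256104 [-0.3128 -0.0021 -1.3086]
jaw [ 0.6149 -0.024   0.028 ] side jaw,R,L [[328.633  346.9573]
 [334.192  360.5785]
 [323.1126 333.4305]] mark [[326.5776 378.0289]]
```

View pics/c9.png

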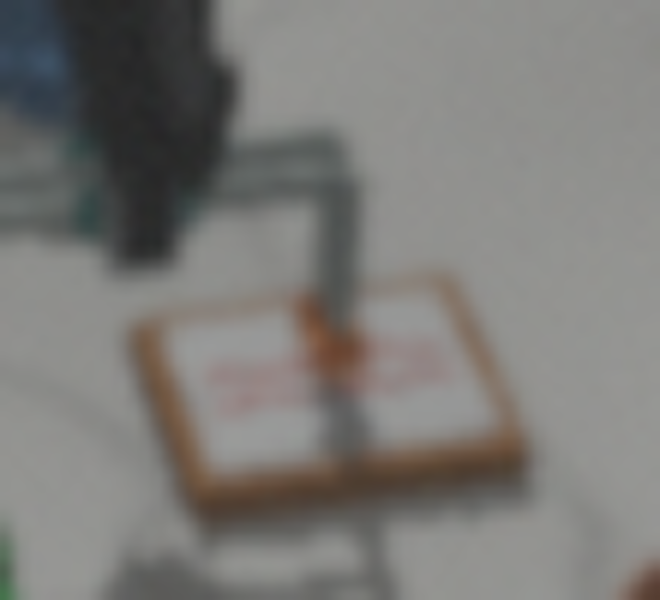

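In the crop the tips sit at about (335,365), mid-tile over the lines at (330,380), with the shadow clear of them. They are about 10 mm above the face and not touching. Holding for about 3.3 s, then handing in.

Request:
{"method": "send_rows", "body": {"commands": "26 0 0 0 0;26 0 0 0 0;26 0 0 0 0;26 0 0 0 0;26 0 0 0 0;26 0 0 0 0;26 0 0 0 0;26 0 0 0 0;26 0 0 0 0;26 0 0 0 0;26 0 0 0 0;26 0 0 0 0;26 0 0 0 0;26 0 0 0 0;26 0 0 0 0;26 0 0 0 0;26 0 0 0 0;26 0 0 0 0;26 0 0 0 0;26 0 0 0 0"}}

```text
t: 16.83
tcp_pos: [0.5546, -0.0205, 0.0893]
tool_rot: [1.0, -0.029, 0.0, -0.0]
force: [-0.3, 0.1, -0.4]
finger_gap: 0.302
gripper_force: 9.7
```

Request:
{"method": "send_rows", "body": {"commands": "26 0 0 0 0;26 0 0 0 0;26 0 0 0 0;26 0 0 0 0;26 0 0 0 0;26 0 0 0 0;26 0 0 0 0;26 0 0 0 0;26 0 0 0 0;26 0 0 0 0;26 0 0 0 0;26 0 0 0 0;26 0 0 0 0;26 0 0 0 0;26 0 0 0 0;26 0 0 0 0;26 0 0 0 0;26 0 0 0 0;26 0 0 0 0;26 0 0 0 0"}}

```text
t: 18.5
tcp_pos: [0.5546, -0.0205, 0.0893]
tool_rot: [1.0, -0.029, 0.0, 0.0]
force: [0.1, -0.1, -1.4]
finger_gap: 0.308
gripper_force: 9.7
```

```bash
python3 -c "
from station import sign_off
print(sign_off())"
```

```text
the job is handed in; nothing more can be done
None
```

I lifted the tweezers, dipped the tips about 20 mm into the ramekin, drew them out and handed in the job with the tips squeezed to about 12 mm, roughly 10 mm above the gauge lines, after a hold of over 3 s; the sign-off gave no verdict.

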